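# Seat the taper plug of a portioning valve and prove it free

### The arm

A 7-joint arm with a two-finger parallel gripper is mounted at the origin on the work surface. World frame = base frame: x ahead of the robot, y to its left, z up, the work surface at z = 0. Lengths are in m, angles in rad, forces in N, time in s.
With the tool pointing down it reaches from about 0.4 to 0.85 m from the base axis. Payload 4.5 kg.
Tool frame: the origin (TCP) lies at the very end of the fingers, on their centre line; the grasp point (between the pads) lies robot.pinch_z behind it (robot.pinch_z is the distance from the TCP to the grasp point, in m); z points along the fingers, y is the direction in which the jaws open and shut (so a half turn about z gives the same grasp; the last joint's range is limited). The gripper opens to 88 mm and grips with 3 to 60 N. Pads are 18 mm wide; open, the fingers measure 123 mm over their backs; the gripper's body (75 mm by 187 mm) begins 45 mm behind the grasp point.
Start: joints at [1.375, 0.689, -0.195, 1.565, 0.157, 0.902, -0.215], TCP at [0.142, -0.609, 0.239] pointing down, gripper open.
Joint ranges: [-3.01, 3.01], [-0.46, 2.08], [-1.47, 1.51], [0.13, 2.56], [-1, 4.14], [0.04, 2.09], [-2.66, 2.66]. Speed limits (rad/s): [2.57, 2.57, 3.14, 3.14, 3.14, 3.14, 3.14].

### API

Orientations are given as a rotation vector (axis times angle).
In Python, from station import robot gives the robot as it stands.
- The arm moves only by the shell command python3 -m jog 'ROWS' [FORCE]. ROWS is a JSON object of lists of equal length, an entry for each row: "translation": the shift along the tool's x, y, z in cm, a list of three; "turn": the turn, a rotation vector about the tool's x, y, z in rad, a list of three; "claw": the closure, from -1 (fully open) to 1 (shut). In form: {"translation": [[tx, ty, tz], ...], "turn": [[ax, ay, az], ...], "claw": [claw, ...]}. A call has 1 to 10 rows; each row is the pose to reach, as a shift and turn from the pose commanded when the call began, along the tool's axes at that moment; what a row does not reach only later rows make up. A row lasts 1/10 s, in which the tool goes at most 50 mm and 8.59 degrees, less where a joint would pass 70% of its speed; a pose out of reach is approached as far as the arm can. A call with a gripper value outside its range is refused whole. The fingers move at their own pace and stop on an object; FORCE is the grip in N (left out, the last holds). Time passes only in rows, so rows that repeat a pose let the fingers close. It gives the time, the measured TCP pose, the force and the opening at its end, in the units of the state.
- robot.observe(): the state, without advancing time (a new reading comes with each control period).
- robot.snapshot(name): name is "side" or "top"; returns (picture, depth): 384x512x3 uint8, red, green, blue; 384x512 float32, m along the optical axis (not along the pixel's ray), 0 where there is no reading.
- robot.camera_info(name): a dict with "K" (3x3 intrinsics, pixels), "xyz" and "rotation" of the camera in the world. Camera axes: x right, y down, z forward; pixel columns grow to the right and rows downward; lengths in m; the calibration is good to about 2 mm. A picture is of the moment at which its call begins. camera_info takes no time and is no camera call.
- robot.finish_job(): hands the job in, once; it reports no verdict.
The state is a dict: "clock": time; "q": joint angles; "joint_vel": joint speeds; "joint_efforts": joint torques, N m; "ee_pos": TCP position; "tcp_rot": TCP orientation; "ft_force": force on the tool from outside, world axes, zero at the start; "torque": the same for the moment, N m; "grip_width": opening from 0.0 (shut) to 1.0 (fully open).
Only numpy, scipy, OpenCV 4.12 (cv2) and the standard library are available. Lean on these libraries where they do the work, as an engineer would, in place of code of your own. Each camera call takes 0.05 s, during which the arm holds its last target.

### The job

Refit the tapered plug of the portioning valve after washing: push the plug along its two rails, without lifting it off them, until its cone is fully home in the bore. Then check that it is not jammed: rock it in its seat by pressing one end of the cross handle down some 20 degrees, and bring the handle back level. Last, swing the retaining latch fully shut behind the plug and leave everything else on the table where it is.

Things in the scene. Friction and masses are not known exactly. Their poses are not given: they have to be found in the camera images.
- valve: Steel portioning valve fixed on the table. Origin on the table under its base plate; z up, x along the bore axis into the bore (the way the plug is pushed), y left of that. The bore axis is level, at y = 0, 85 mm above the table. Base plate x -170 to 140, y -60 to 60, 12 mm high. Bore housing x 40 to 127 (outlet pipe to 160), 46 mm in radius.
- mouth (a point): Centre of the bore's mouth, at (40, 0, 85) mm in the valve's frame, facing its -x. The tapered cup is 68 mm wide at the mouth, narrows by 0.64 mm in width per mm of depth and is 75 mm deep.
- rails (a point): Midway between the two round rails, at (-55, 0, 56) mm in the valve's frame, level with their tops. The rails are 12 mm thick, lie at y = +-22 mm, run from x = -150 to 40 mm and carry the plug with its axis on the bore axis.
- plug: White tapered plug on the rails, nose to the bore, 165 mm long, about 0.55 kg. Origin on its axis at the shoulder where the cone begins; x to the nose, y along the cross handle (level at the start). Cone x 0 to 65 mm (69 narrowing to 27 wide), cylinder 69 wide x 0 to -70, steel hub 36 wide x -70 to -100. Fully home its origin is at about x = 38 mm in the valve's frame; a push of 10 N or so seats it.
- tail (a point): Centre of the flat rear face of the plug's hub (36 mm wide), 100 mm behind the plug's origin: the place to push.
- handle_a (a point): On the axis of the plug's cross handle (round steel bar 16 mm thick, 130 mm long, 85 mm behind the plug's origin), near its end on the plug's +y side, 60 mm from the plug's axis. 85 mm above the table when level. The plug rolls about its axis against friction only, stays as it is left, and can tip some 35 degrees before the handle meets a rail.
- handle_b (a point): The same near the other end of the handle (-y side).
- latch (a joint): Angle of the retaining latch, rad: 0 = shut (stop), the arm pointing along the valve's +y close behind the seated hub; it grows as the latch opens: at 1.57 the arm points along the valve's -x; at most 2.2. Light friction holds it where it is left. It can shut only if the plug is home.
- latch_hinge (a point): On the latch's upright pivot, at (-72, -105, 85) mm in the valve's frame: 28 mm wide, top at 94 mm (screw head to 100 mm).
- latch_tip (a point): On the latch arm 135 mm from the pivot. The arm is a dark steel bar 12 mm thick and 16 mm high (77 to 93 mm above the table), reaching 140 mm from the pivot.
- spare_cone: Bystander: smaller white cone without handle, 60 mm wide, 100 mm high, standing on its broad end on the table; origin under its centre.
- gasket: Bystander: flat black rubber ring, 80 mm wide, 8 mm high, on the table; origin under its centre.
- tub_a: Bystander: closed white tub 140 x 110 x 58 mm; origin under its centre.
- tub_b: Bystander: another such tub, further away.
- brush: Bystander: cleaning brush, 200 mm long, lying on the table.
- jar: Bystander: white-capped jar, 70 mm wide, 100 mm high; origin under its centre.
Mind the look-alikes: they are no part of the job. What is shaped like the plug but orange or yellow is not meant.

How it is judged:
On the way, in this order (a step that is already met when the one before it is completed fails the run):
1. the plug is fully home in the bore (x of plug in the frame of valve above 0.034 m and angle between the x axis of plug and the x axis of valve, either way round below 0.06 rad and horizontal distance between plug and mouth below 0.012 m), for 0.2 s.
2. with the plug home, one end of the handle is pressed down by 15 degrees or more (all of step 1 and z of any of handle_a, handle_b in the frame of valve below 0.0695 m), for 0.1 s.
3. the handle is level again, the plug still home (all of step 1 and z of handle_a in the frame of valve between 0.075 and 0.095 m), for 0.2 s.
4. the latch is shut behind the plug (value of joint latch below 0.08 rad), for 0.2 s.
At the end, for the whole second after the job is handed in: The plug is at rest within 4 mm of fully home and in line with the bore (3 degrees), its handle level within 10 mm at the ends (about 9 degrees), and the latch is shut to within 0.08 rad (all of step 3 and value of joint latch below 0.08 rad and linear speed of plug below 0.01 m/s); the robot touches nothing.
It fails at once if the plug is lifted off the rails (by 15 mm) (z of plug in the frame of valve above 0.1 m).
It fails at once if a bystander is moved by more than 30 mm (distance of any of spare_cone, gasket, tub_a, tub_b, brush, jar from where it was at the start of the episode above 0.03 m).
It also fails if it takes over 56 s, if anything falls off the work surface, if the arm or the gripper's body presses on something with over 40 N, if the wrist force passes 120 N, or if a joint passes its speed limit or range.

## Working session

There is one attempt and no reset: what is moved stays moved. The work goes in short steps, Python scripts to look and compute and a shell command to move; the robot and the scene stay as the last step left them, time stands still between calls to the robot, and variables do not carry over. Pictures are saved under pics/ and viewed, and the job is handed in when it is done.

```bash
ls; mkdir -p pics; python3 - <<'E'
from station import robot
import cv2,numpy as np
s=robot.observe();print(s, robot.pinch_z)
for n in("side","top"):
    im,d=robot.snapshot(n);cv2.imwrite(f"pics/{n}0.png",im[:,:,::-1]);np.savez(f"{n}0.npz",im=im,d=d)
    print(n,robot.camera_info(n))
E
```

```text
pics
{'clock': 0.0, 'q': array([ 1.37479883,  0.68998761, -0.19448958,  1.56630002,  0.15731517,
        0.90249944, -0.21512196]), 'joint_vel': array([ 0.00050859,  0.00276659, -0.00016232, -0.00053366,  0.00083785,
        0.0004754 ,  0.00019853]), 'joint_efforts': array([-6.42583818e-04, -5.27555323e+01, -1.26679637e+00, -1.53423929e+01,
       -5.25728508e-02,  6.70232388e-03,  1.77998295e-04]), 'ee_pos': array([ 0.14215944, -0.60799099,  0.23791888]), 'tcp_rot': array([-3.11911462e+00, -3.60043067e-01,  5.66658283e-04]), 'ft_force': array([ 0.84811038,  0.04839167, -0.06959535]), 'torque': array([ 0.00693809, -0.02152604, -0.01173707]), 'grip_width': 0.9988668095997981} 0.0187
side {'K': array([[397.51295772,   0.        , 254.2158725 ],
       [  0.        , 397.51295772, 200.03749311],
       [  0.        ,   0.        ,   1.        ]]), 'xyz': array([0.27903529, 0.76020326, 0.99460861]), 'rotation': array([-0.41337559,  2.81624807, -1.01960726])}
top {'K': array([[456.03623565,   0.        , 256.77158076],
       [  0.        , 456.03623565, 189.33289003],
       [  0.        ,   0.        ,   1.        ]]), 'xyz': array([0.28543597, 0.03873436, 1.32804206]), 'rotation': array([-2.14970196,  2.10285634, -0.21461676])}
```

View pics/side0.png

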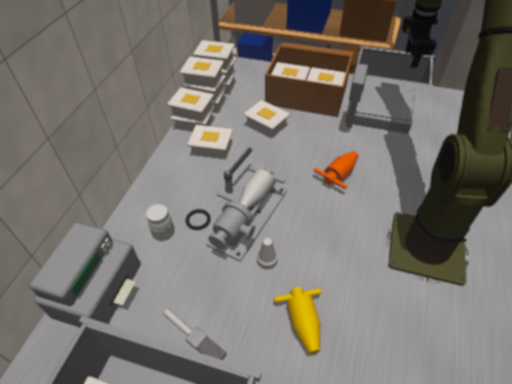

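View pics/top0.png

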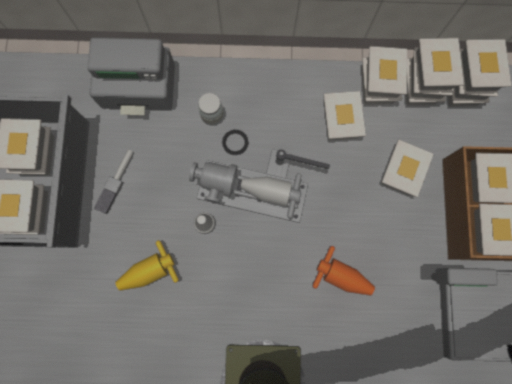

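Candidates: the white plug in the grey valve at top (268,188) / side (258,188); the orange look-alike at top (346,278); the yellow one at top (143,272); the spare white cone at top (204,222). By the description I choose the white plug on the rails, nose to the bore. Next I check it in a close crop and mark depth heights.

```bash
cat > h.py <<'E'
import numpy as np,cv2
from scipy.spatial.transform import Rotation as R
from station import robot
def cam(n):
    c=robot.camera_info(n);return c['K'],np.array(c['xyz']),R.from_rotvec(c['rotation']).as_matrix()
def ray(n,u,v,z):
    K,p,M=cam(n);d=M@np.linalg.solve(K,[u,v,1.]);return p+d*(z-p[2])/d[2]
def proj(n,X):
    K,p,M=cam(n);c=(np.atleast_2d(X)-p)@M;q=c@K.T;return q[:,:2]/q[:,2:]
def cloud(n,d):
    K,p,M=cam(n);v,u=np.mgrid[:d.shape[0],:d.shape[1]]
    r=np.stack([(u-K[0,2])/K[0,0],(v-K[1,2])/K[1,1],np.ones(u.shape)],-1)*d[...,None]
    return r@M.T+p
E
python3 - <<'E'
from h import *
for n,(u,v,w,h) in {"top":(180,130,160,100),"side":(190,140,120,130)}.items():
    f=np.load(n+"0.npz");im=f['im'][v:v+h,u:u+w,::-1]
    k=5 if n=='top' else 4.6
    cv2.imwrite(f"pics/{n}0c.png",cv2.resize(im,None,fx=k,fy=k,interpolation=cv2.INTER_CUBIC))
f=np.load("top0.npz");P=cloud("top",f['d'])
z=P[...,2]; print((f['d']==0).sum())
zz=np.clip(z[130:230,180:340]*1000,0,140)
cv2.imwrite("pics/z.png",cv2.applyColorMap(cv2.resize((zz*1.8).astype(np.uint8),None,fx=5,fy=5,interpolation=0),cv2.COLORMAP_JET))
for a in [(281,156),(328,167),(297,195),(218,178),(300,210),(205,195)]: print(a,P[a[1],a[0]].round(4))
E
```

```text
796
(281, 156) [ 0.6208 -0.0383  0.0906]
(328, 167) [ 0.5914 -0.1696  0.0936]
(297, 195) [ 0.5089 -0.0827  0.1002]
(218, 178) [0.5472 0.1336 0.1197]
(300, 210) [ 0.4806 -0.1003  0.0128]
(205, 195) [0.5185 0.178  0.0135]
```

View pics/top0c.png

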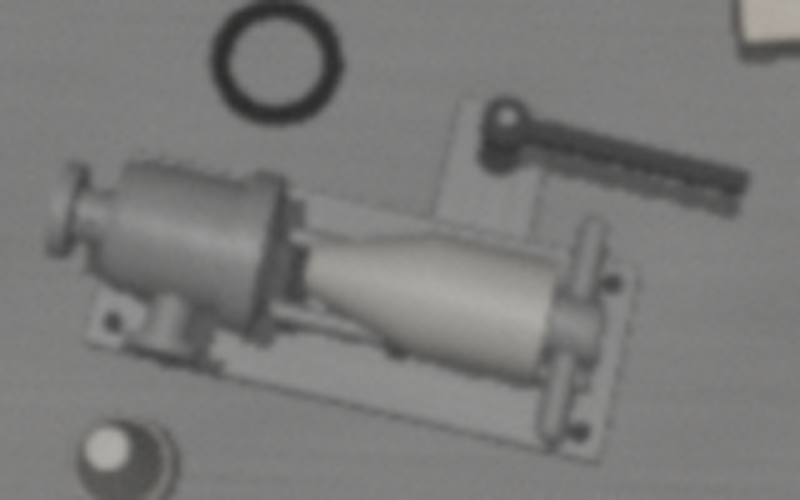

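View pics/side0c.png

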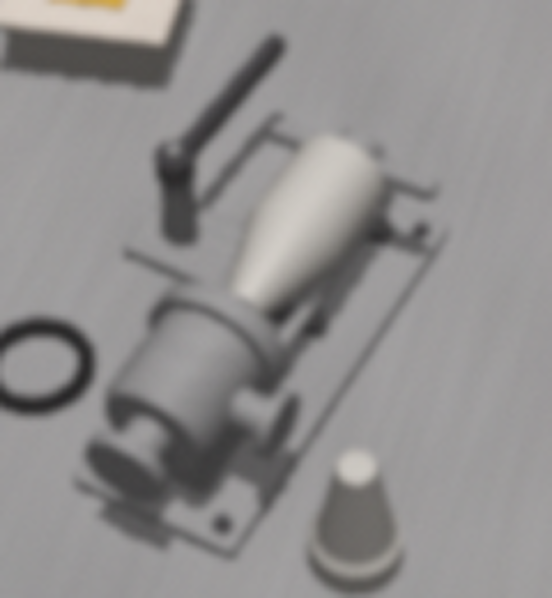

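View pics/z.png

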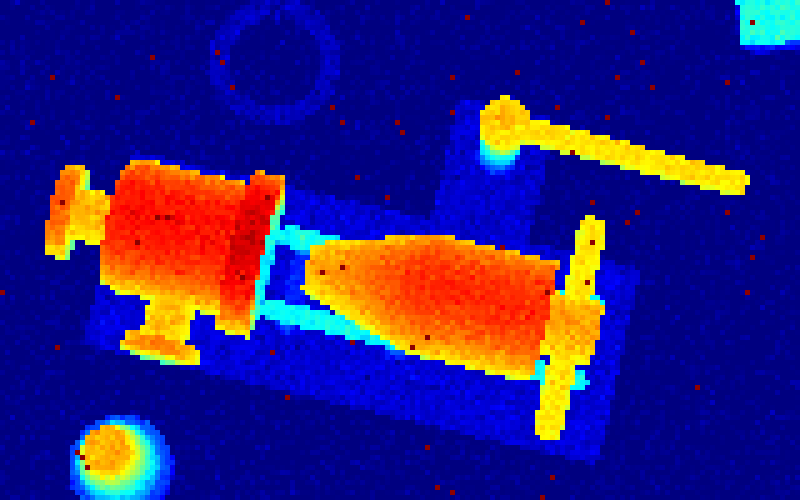

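```bash
cat >> h.py <<'E'
def fit(src,dst):
    s=src-src.mean(0);t=dst-dst.mean(0)
    th=np.arctan2((s[:,0]*t[:,1]-s[:,1]*t[:,0]).sum(),(s*t).sum())
    M=np.array([[np.cos(th),-np.sin(th)],[np.sin(th),np.cos(th)]])
    o=dst.mean(0)-M@src.mean(0);return th,o,dst-(src@M.T+o)
E
python3 - <<'E'
from h import *
f=np.load("top0.npz");P=cloud("top",f['d'])
pts=[((638,268),(-170,-60,12)),((602,462),(-170,60,12)),((88,345),(140,60,12)),((507,117),(-72,-105,100))]
src=np.array([p[1][:2] for p in pts])/1000.
dst=np.array([ray("top",p[0][0]/5+180-.4,p[0][1]/5+130-.4,p[1][2]/1000)[:2] for p in pts])
th,o,res=fit(src,dst);print(th,np.degrees(th),o,(res*1000).round(1))
M=np.array([[np.cos(th),-np.sin(th)],[np.sin(th),np.cos(th)]])
V=P.copy();V[...,:2]=(P[...,:2]-o)@M
np.save("V.npy",V)
m=(V[...,2]>.095)&(V[...,2]<.15)&(abs(V[...,1])<.06)&(V[...,0]<.15)&(V[...,0]>-.25)
# valve frame: axis check over x bins, depth-based, at silhouettes
for a in np.arange(-.18,.16,.02):
    q=V[m&(V[...,0]>a)&(V[...,0]<a+.02)]
    if len(q)>5: print(round(a,3),len(q),"ymid",((q[:,1].min()+q[:,1].max())/2*1000).round(1),"w",np.ptp(q[:,1]).round(4),"z",q[:,2].max().round(4))
h=(V[...,2]>.075)&(V[...,2]<.1)&(V[...,0]<-.09)&(V[...,0]>-.2)&(abs(V[...,1])>.03)&(abs(V[...,1])<.08)
for s in(1,-1):
    q=V[h&(V[...,1]*s>0)];print("handle",s,len(q),q.mean(0).round(4),q.min(0).round(3),q.max(0).round(3))
l=(V[...,2]>.075)&(V[...,2]<.1)&(V[...,1]<-.085)&(V[...,1]>-.18)
q=V[l&(V[...,0]<-.09)&(V[...,0]>-.25)];print("latch",len(q),q.mean(0),q.min(0),q.max(0));c=np.polyfit(q[:,0],q[:,1],1);print(c)
q=V[l&(abs(V[...,0]+.072)<.016)];print("hinge",np.median(q,0))
for nme,z in(("spare",.03),):pass
# overlay projections in side
im=f['im'];s=np.load("side0.npz")['im'][:,:,::-1].copy()
def W(x,y,z):r=M@np.array([x,y])+o;return [r[0],r[1],z]
for X in [W(-.17,-.06,.012),W(-.17,.06,.012),W(.14,.06,.012),W(.14,-.06,.012),W(-.072,-.105,.1),W(.04,0,.131)]:
    u=proj("side",X)[0];cv2.circle(s,tuple(int(i) for i in u.round()),1,(0,0,255),-1)
cv2.imwrite("pics/sov.png",cv2.resize(s[140:270,190:310],None,fx=4.6,fy=4.6))
E
```

```text
1.3685642428799762 78.41295510953957 [0.53786116 0.05411168] [[-1.5  3. ]
 [ 0.6 -0.1]
 [ 0.3 -2.8]
 [ 0.6 -0.1]]
-0.16 22 ymid 1.4 w 0.0275 z 0.1062
-0.14 82 ymid -5.2 w 0.1044 z 0.1069
-0.12 149 ymid 0.2 w 0.0639 z 0.1244
-0.1 172 ymid 1.7 w 0.0659 z 0.1242
-0.08 170 ymid 0.5 w 0.0656 z 0.1234
-0.06 166 ymid -0.1 w 0.0652 z 0.1218
-0.04 141 ymid 1.1 w 0.0571 z 0.1217
-0.02 95 ymid 0.2 w 0.0418 z 0.1125
-0.0 54 ymid -0.8 w 0.0301 z 0.1068
0.04 220 ymid -0.1 w 0.0893 z 0.1364
0.06 196 ymid 12.3 w 0.0946 z 0.1276
0.08 218 ymid 11.6 w 0.0966 z 0.13
0.1 191 ymid 11.4 w 0.0958 z 0.13
0.12 87 ymid -1.1 w 0.0665 z 0.1246
0.14 25 ymid -0.7 w 0.0254 z 0.1031
handle 1 94 [-0.1243  0.0436  0.0906] [-0.139  0.03   0.077] [-0.091  0.064  0.1  ]
handle -1 69 [-0.1286 -0.0445  0.0911] [-0.139 -0.063  0.083] [-0.091 -0.03   0.099]
latch 224 [-0.14981063 -0.10135804  0.09100326] [-0.21112294 -0.11090271  0.07564924] [-0.09017977 -0.09445154  0.09997399]
[-0.03040804 -0.10591348]
hinge [-0.07275667 -0.1019228   0.09384725]
```

View pics/sov.png

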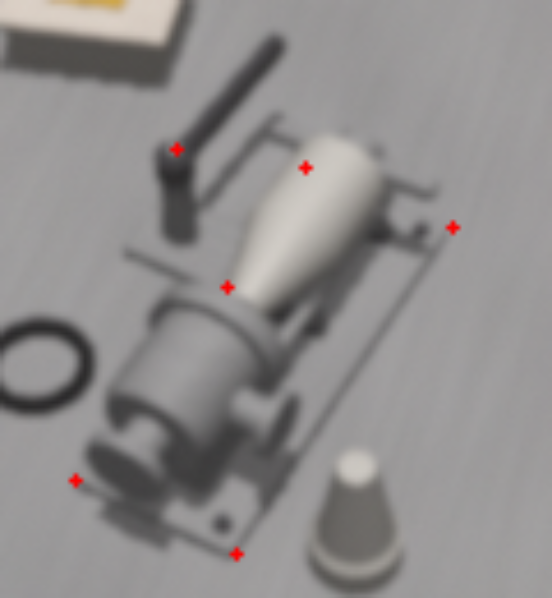

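Valve at (0.538, 0.054), its x axis at 78.4° to world x, and the projections fit both views. Plug origin is at about x=-46 mm, handle level, latch about 1.54 rad. The crop confirms the white plug, nose at the mouth. Plan: push the tail with shut fingers.

```bash
cat >> h.py <<'E'
TH=1.36856;O=np.array([.53786,.05411]);MV=np.array([[np.cos(TH),-np.sin(TH)],[np.sin(TH),np.cos(TH)]])
def where():
    s=robot.observe();p=s['ee_pos'];v=(p[:2]-O)@MV
    T=R.from_rotvec(s['tcp_rot']).as_matrix();x=MV.T@T[:2,0]
    f=s['ft_force'];fv=np.r_[f[:2]@MV,f[2]]
    print("t",round(s['clock'],2),"valve mm",(np.r_[v,p[2]]*1000).round(1),"toolx yaw in valve",np.degrees(np.arctan2(x[1],x[0])).round(1),"tilt z",T[:,2].round(3),"Fv",fv.round(1),"grip",round(s['grip_width'],2))
    return s
def to(x,y,z,yaw=None):
    "shift (cm) and turn to reach valve-frame TCP in mm; yaw = tool x direction in valve frame, deg"
    s=robot.observe();T=R.from_rotvec(s['tcp_rot']).as_matrix()
    w=np.r_[O+MV@np.array([x,y])/1000,z/1000]
    print((x,y,z),"shift cm",(T.T@(w-s['ee_pos'])*100).round(2),end=" ")
    if yaw is not None:
        a=TH+np.radians(yaw);X=np.array([np.cos(a),np.sin(a),0]);Z=np.array([0,0,-1.]);G=np.c_[X,np.cross(Z,X),Z]
        print("turn",R.from_matrix(T.T@G).as_rotvec().round(3),end="")
    print()
E
python3 -c "
from h import *
where()
for yw in(0,180):to(-178,0,200,yw)
"
```

```text
t 0.1 valve mm [-728.1  254.6  238. ] toolx yaw in valve -65.2 tilt z [-0.     0.002 -1.   ] Fv [-1.3  0.  -0.2] grip 1.0
(-178, 0, 200) shift cm [ 46.16 -39.29   3.86] turn [-2.000e-03 -1.000e-03 -1.139e+00]
(-178, 0, 200) shift cm [ 46.16 -39.29   3.86] turn [-1.000e-03  2.000e-03  2.003e+00]
```

```bash
python3 -m jog '{"translation":[[5,-4,0],[10,-8,0],[14,-12,0],[18,-15,0],[22,-19,0],[26,-22,0],[30,-26,0],[34,-29,0],[38,-32,0],[42,-36,0]],"turn":[[0,0,-0.12],[0,0,-0.24],[0,0,-0.36],[0,0,-0.48],[0,0,-0.6],[0,0,-0.72],[0,0,-0.84],[0,0,-0.96],[0,0,-1.08],[0,0,-1.139]],"claw":[1,1,1,1,1,1,1,1,1,1]}' 20
python3 -c "
from h import *
where();to(-178,0,200,0)"
```

```text
clock: 1.1
ee_pos: [0.4397, -0.2047, 0.2386]
tcp_rot: [2.431, 1.99, 0.0]
ft_force: [1.3, -0.5, -0.2]
grip_width: 0.112
t 1.1 valve mm [-273.3   44.2  238.6] toolx yaw in valve 0.2 tilt z [ 0. -0. -1.] Fv [-0.2 -1.3 -0.2] grip 0.11
(-178, 0, 200) shift cm [9.51 4.45 3.86] turn [0.    0.    0.004]
```

```bash
python3 -m jog '{"translation":[[5,2,2],[9.5,4.4,3.9],[9.5,4.4,3.9],[9.5,4.4,3.9],[9.5,4.4,8],[9.5,4.4,12],[9.5,4.4,15],[9.5,4.4,16.7],[9.5,4.4,16.7],[9.5,4.4,16.7]],"turn":[[0,0,0],[0,0,0],[0,0,0],[0,0,0],[0,0,0],[0,0,0],[0,0,0],[0,0,0],[0,0,0],[0,0,0]],"claw":[1,1,1,1,1,1,1,1,1,1]}'
python3 -c "
from h import *
where();to(-178,0,72,0)
for n in('top','side'):
    im,d=robot.snapshot(n);np.savez(n+'1.npz',im=im,d=d)
    c=im[100:260,170:380,::-1] if n=='top' else im[100:270,180:330,::-1]
    cv2.imwrite('pics/'+n+'1.png',cv2.resize(c,None,fx=3.5,fy=3.5))"
```

```text
clock: 2.1
ee_pos: [0.5004, -0.1237, 0.0723]
tcp_rot: [2.436, 1.983, -0.002]
ft_force: [1.1, 0.4, 0.1]
grip_width: 0.009
t 2.1 valve mm [-181.7    1.    72.3] toolx yaw in valve -0.1 tilt z [-0.    -0.001 -1.   ] Fv [ 0.6 -1.   0.1] grip 0.01
(-178, 0, 72) shift cm [0.37 0.1  0.03] turn [-0.     0.001 -0.002]
```

View pics/side1.png

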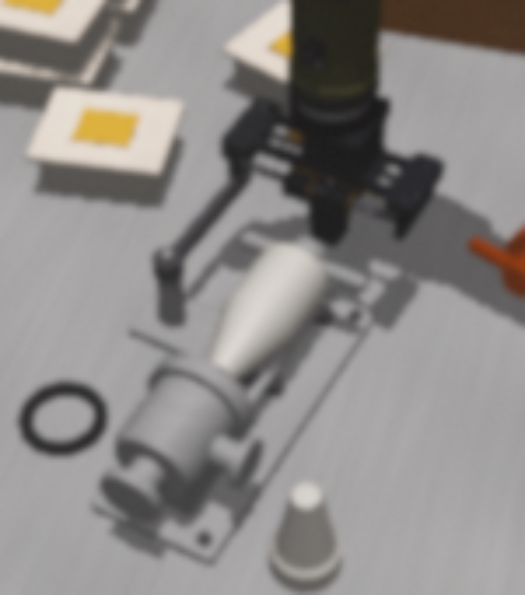

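View pics/top1.png

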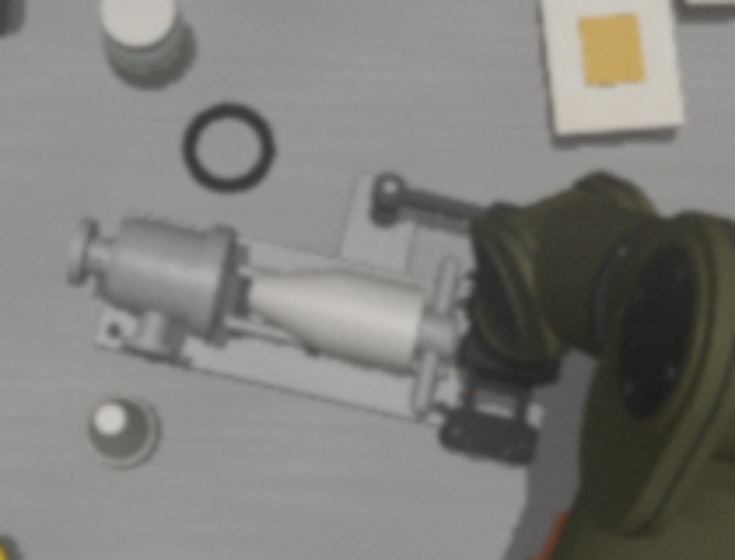

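The shut fingers are in line behind the tail (side crop (328,215)), the plug is still on the rails, and the latch hasn't moved. Pushing now.

```bash
python3 -m jog '{"translation":[[1,0.1,0],[2,0.1,0],[2.7,0.1,0],[3.2,0.1,0],[3.8,0.1,0],[4.5,0.1,0],[5.2,0.1,0],[5.9,0.1,0],[6.6,0.1,0],[7.3,0.1,0]],"turn":[[0,0,0],[0,0,0],[0,0,0],[0,0,0],[0,0,0],[0,0,0],[0,0,0],[0,0,0],[0,0,0],[0,0,0]],"claw":[1,1,1,1,1,1,1,1,1,1]}'
python3 -c "
from h import *
where()"
python3 -m jog '{"translation":[[0.5,0,0],[1,0,0],[1.5,0,0],[1.9,0,0],[2.2,0,0],[2.2,0,0]],"turn":[[0,0,0],[0,0,0],[0,0,0],[0,0,0],[0,0,0],[0,0,0]],"claw":[1,1,1,1,1,1]}'
python3 -c "
from h import *
where()
im,d=robot.snapshot('side');cv2.imwrite('pics/side2.png',cv2.resize(im[100:270,180:330,::-1],None,fx=3.5,fy=3.5))"
```

```text
clock: 3.2
ee_pos: [0.517, -0.0522, 0.0721]
tcp_rot: [2.434, 1.982, -0.002]
ft_force: [0.6, -6.4, 1.7]
grip_width: 0.003
t 3.2 valve mm [-108.3   -1.    72.1] toolx yaw in valve -0.1 tilt z [ 0.001 -0.003 -1.   ] Fv [-6.2 -1.9  1.7] grip 0.0
clock: 3.8
ee_pos: [0.5216, -0.0298, 0.0721]
tcp_rot: [2.433, 1.984, -0.001]
ft_force: [1.2, -4.7, 2.8]
grip_width: 0.007
t 3.8 valve mm [-85.5  -1.   72.1] toolx yaw in valve -0.0 tilt z [ 0.001 -0.002 -1.   ] Fv [-4.4 -2.2  2.8] grip 0.01
```

View pics/side2.png

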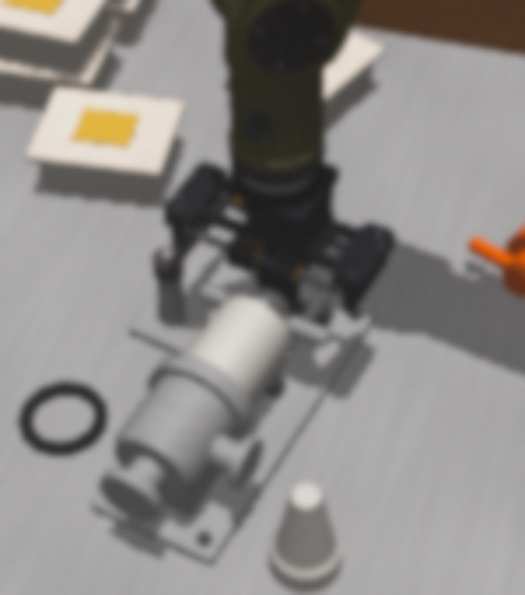

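```bash
python3 -m jog '{"translation":[[0.4,0,0],[0.8,0,0],[1.0,0,0],[1.1,0,0],[1.2,0,0],[1.3,0,0]],"turn":[[0,0,0],[0,0,0],[0,0,0],[0,0,0],[0,0,0],[0,0,0]],"claw":[1,1,1,1,1,1]}'
python3 -c "
from h import *
where()"
python3 -m jog '{"translation":[[0.1,0,0],[0.2,0,0],[0.2,0,0]],"turn":[[0,0,0],[0,0,0],[0,0,0]],"claw":[1,1,1]}'
python3 -c "
from h import *
where()"
```

```text
clock: 4.45
ee_pos: [0.5238, -0.0178, 0.0719]
tcp_rot: [2.434, 1.983, -0.002]
ft_force: [1.7, -6.5, 2.4]
grip_width: 0.005
t 4.45 valve mm [-73.2  -0.7  71.9] toolx yaw in valve -0.1 tilt z [ 0.    -0.002 -1.   ] Fv [-6.1 -2.9  2.4] grip 0.01
clock: 4.75
ee_pos: [0.524, -0.0159, 0.0717]
tcp_rot: [2.434, 1.983, -0.002]
ft_force: [0.8, -5.1, 1.3]
grip_width: 0.003
t 4.75 valve mm [-71.4  -0.5  71.7] toolx yaw in valve -0.1 tilt z [-0.    -0.002 -1.   ] Fv [-4.9 -1.9  1.3] grip 0.0
```

Not seated yet (force still around 5 N), so I continue in small steps until it rises.

```bash
python3 -m jog '{"translation":[[0.1,0,0],[0.2,0,0],[0.3,0,0],[0.3,0,0]],"turn":[[0,0,0],[0,0,0],[0,0,0],[0,0,0]],"claw":[1,1,1,1]}'
python3 -c "
from h import *
where()"
python3 -m jog '{"translation":[[0.1,0,0],[0.2,0,0],[0.3,0,0],[0.3,0,0]],"turn":[[0,0,0],[0,0,0],[0,0,0],[0,0,0]],"claw":[1,1,1,1]}'
python3 -c "
from h import *
where()"
```

```text
clock: 5.15
ee_pos: [0.5241, -0.0155, 0.0717]
tcp_rot: [2.435, 1.979, -0.008]
ft_force: [1.1, -11.0, 1.3]
grip_width: -0.0
t 5.15 valve mm [-71.   -0.5  71.7] toolx yaw in valve -0.2 tilt z [-0.002 -0.006 -1.   ] Fv [-10.5  -3.3   1.3] grip -0.0
clock: 5.55
ee_pos: [0.524, -0.0154, 0.0717]
tcp_rot: [2.436, 1.975, -0.013]
ft_force: [0.4, -15.1, 4.0]
grip_width: 0.005
t 5.55 valve mm [-70.9  -0.4  71.7] toolx yaw in valve -0.3 tilt z [-0.003 -0.009 -1.   ] Fv [-14.8  -3.4   4. ] grip 0.01
```

It stopped at -71 mm, which matches home, with 15 N. Backing off, then up and looking.

```bash
python3 -m jog '{"translation":[[-0.8,0,0],[-3,0,0],[-5,0,0],[-5,0,-4],[-5,0,-8],[-10,0,-10],[-15,0,-12],[-15,0,-12]],"turn":[[0,0,0],[0,0,0],[0,0,0],[0,0,0],[0,0,0],[0,0,0],[0,0,0],[0,0,0]],"claw":[1,1,1,1,1,1,1,1]}'
cat > look.py <<'E'
from h import *
import sys
k=sys.argv[1];where()
im,d=robot.snapshot('top');np.savez('top'+k+'.npz',im=im,d=d)
cv2.imwrite('pics/top'+k+'.png',cv2.resize(im[100:260,170:380,::-1],None,fx=3.5,fy=3.5))
P=cloud('top',d);V=P.copy();V[...,:2]=(P[...,:2]-O)@MV
for s in(1,-1):
    q=V[(abs(V[...,0]+.047)<.02)&(abs(V[...,1]*s-.054)<.008)&(V[...,2]>.05)&(V[...,2]<.13)]
    if len(q):print('handle',s,len(q),(np.median(q,0)*1000).round(1),'x',(np.percentile(q[:,0],[3,97])*1000).round(1))
q=V[(abs(V[...,1])<.01)&(V[...,2]>.09)&(V[...,2]<.15)&(abs(V[...,0]+.08)<.05)]
if len(q):print('hub rear x',np.percentile(q[:,0],2)*1000)
E
python3 look.py 3
```

```text
clock: 6.35
ee_pos: [0.494, -0.1612, 0.1931]
tcp_rot: [2.439, 1.974, -0.002]
ft_force: [-0.3, 0.6, -0.5]
grip_width: 0.007
t 6.35 valve mm [-219.8   -0.3  193.1] toolx yaw in valve -0.4 tilt z [ 0.001 -0.003 -1.   ] Fv [ 0.5  0.4 -0.5] grip 0.01
handle 1 35 [-45.   54.5  92.1] x [-52.1 -37.5]
handle -1 31 [-44.9 -53.8  87.4] x [-52.5 -37.4]
hub rear x -59.03321480401821
```

View pics/top3.png

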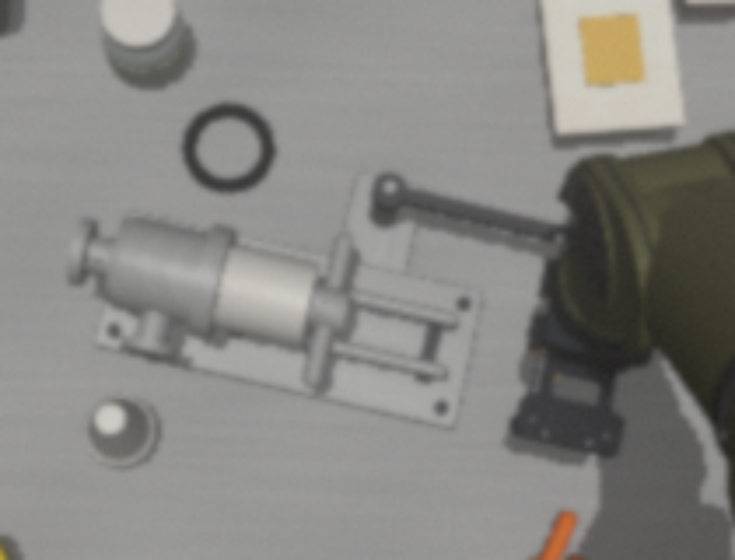

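The plug is home: only the cylinder shows at the mouth, at (265,290). The handle runs from (345,245) to (316,385), nearly level. Next I press handle_a, the end nearer the robot.

```bash
python3 -c "
from h import *
to(-46,61,193,0);to(-46,61,105,0);to(-46,61,76,0)"
```

```text
(-46, 61, 193) shift cm [17.15 -6.23 -0.07] turn [ 0.002  0.001 -0.006]
(-46, 61, 105) shift cm [17.16 -6.25  8.73] turn [ 0.002  0.001 -0.006]
(-46, 61, 76) shift cm [17.16 -6.25 11.63] turn [ 0.002  0.001 -0.006]
```

```bash
python3 -m jog '{"translation":[[4,-2,0],[8,-4,0],[12,-5.5,0],[15,-6.2,0],[17.1,-6.2,0],[17.1,-6.2,2],[17.1,-6.2,5],[17.1,-6.2,8],[17.1,-6.2,8.7],[17.1,-6.2,8.7]],"turn":[[0,0,0],[0,0,0],[0,0,0],[0,0,0],[0,0,0],[0,0,0],[0,0,0],[0,0,0],[0,0,0],[0,0,0]],"claw":[1,1,1,1,1,1,1,1,1,1]}'
python3 -c "
from h import *
where();to(-46,61,80)
im,d=robot.snapshot('side');cv2.imwrite('pics/side4.png',cv2.resize(im[100:270,180:330,::-1],None,fx=3.5,fy=3.5))"
```

```text
clock: 7.4
ee_pos: [0.4675, 0.0264, 0.1038]
tcp_rot: [-2.429, -1.988, 0.003]
ft_force: [-0.1, -0.3, 0.7]
grip_width: 0.008
t 7.4 valve mm [-41.3  63.4 103.8] toolx yaw in valve 0.2 tilt z [-0.003  0.001 -1.   ] Fv [-0.3  0.1  0.7] grip 0.01
(-46, 61, 80) shift cm [-0.47  0.24  2.38]
```

View pics/side4.png

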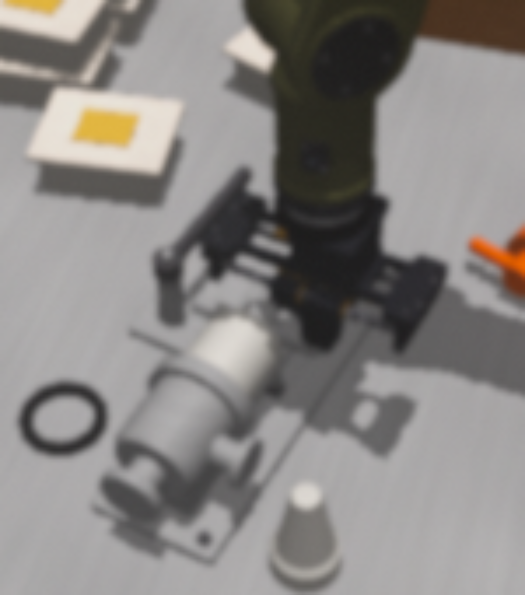

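```bash
python3 -m jog '{"translation":[[-0.4,0.2,0.3],[-0.4,0.2,0.7],[-0.4,0.2,1.1],[-0.4,0.2,1.4],[-0.4,0.2,1.6],[-0.4,0.2,1.6]],"turn":[[0,0,0],[0,0,0],[0,0,0],[0,0,0],[0,0,0],[0,0,0]],"claw":[1,1,1,1,1,1]}'
python3 -c "
from h import *
where()"
python3 -m jog '{"translation":[[0,0,0.3],[0,0,0.6],[0,0,0.9],[0,0,1.1],[0,0,1.1]],"turn":[[0,0,0],[0,0,0],[0,0,0],[0,0,0],[0,0,0]],"claw":[1,1,1,1,1]}'
python3 look.py 5
python3 -c "
from h import *
im,d=robot.snapshot('side');cv2.imwrite('pics/side5.png',cv2.resize(im[100:270,180:330,::-1],None,fx=3.5,fy=3.5))"
```

```text
clock: 8.05
ee_pos: [0.4696, 0.02, 0.0885]
tcp_rot: [2.434, 1.986, -0.001]
ft_force: [-0.4, -1.0, 0.5]
grip_width: 0.005
t 8.05 valve mm [-47.1  60.   88.5] toolx yaw in valve 0.0 tilt z [-0. -0. -1.] Fv [-1.   0.2  0.5] grip 0.01
clock: 8.55
ee_pos: [0.4699, 0.0201, 0.0774]
tcp_rot: [2.434, 1.986, -0.0]
ft_force: [0.1, -1.5, 1.0]
grip_width: 0.004
t 8.55 valve mm [-47.   59.7  77.4] toolx yaw in valve 0.0 tilt z [-0. -0. -1.] Fv [-1.5 -0.5  1. ] grip 0.0
```

View pics/side5.png

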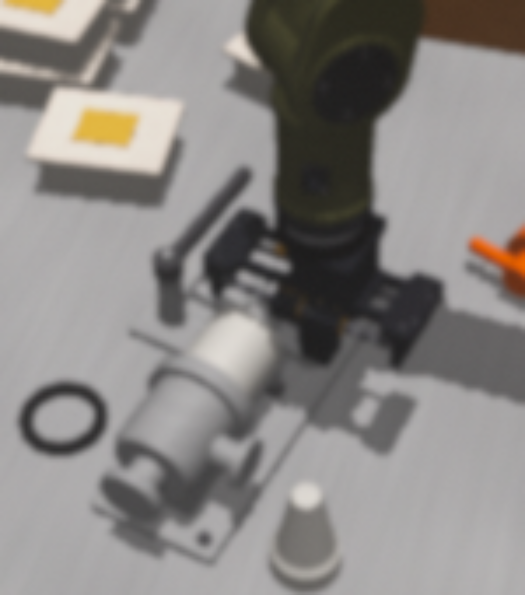

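View pics/top5.png

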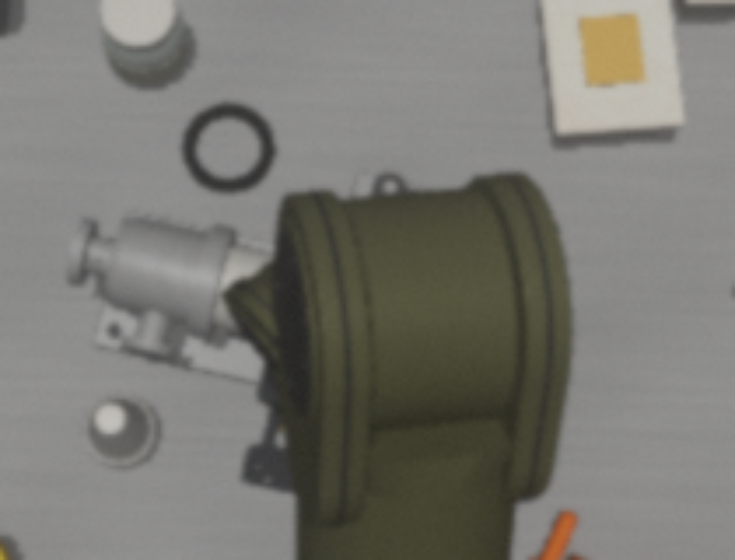

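Little force and the camera can't see the handle. I press to 71 mm, then lift off and measure the handle.

```bash
python3 -m jog '{"translation":[[0,0,0.3],[0,0,0.6],[0,0,0.6],[0,0,0.6]],"turn":[[0,0,0],[0,0,0],[0,0,0],[0,0,0]],"claw":[1,1,1,1]}'
python3 -c "
from h import *
where()"
python3 -m jog '{"translation":[[0,0,-3],[0,0,-6],[-4,0,-9],[-8,0,-11],[-12,0,-12],[-16,0,-12],[-18,0,-12],[-18,0,-12]],"turn":[[0,0,0],[0,0,0],[0,0,0],[0,0,0],[0,0,0],[0,0,0],[0,0,0],[0,0,0]],"claw":[1,1,1,1,1,1,1,1]}'
python3 look.py 6
```

```text
clock: 9.05
ee_pos: [0.4699, 0.0203, 0.0716]
tcp_rot: [-2.434, -1.986, -0.0]
ft_force: [0.7, -0.0, -0.1]
grip_width: 0.007
t 9.05 valve mm [-46.7  59.8  71.6] toolx yaw in valve 0.0 tilt z [ 0.  0. -1.] Fv [ 0.1 -0.7 -0.1] grip 0.01
clock: 9.85
ee_pos: [0.4321, -0.1596, 0.1914]
tcp_rot: [2.44, 1.978, -0.003]
ft_force: [-0.2, -0.3, 0.1]
grip_width: 0.005
t 9.85 valve mm [-230.6   60.6  191.4] toolx yaw in valve -0.4 tilt z [-0.002 -0.002 -1.   ] Fv [-0.3  0.2  0.1] grip 0.0
handle 1 29 [-44.7  52.9  69.9] x [-51.3 -37.5]
handle -1 26 [-45.9 -52.1 110. ] x [-52.8 -38.5]
hub rear x -59.4960586376957
```

View pics/top6.png

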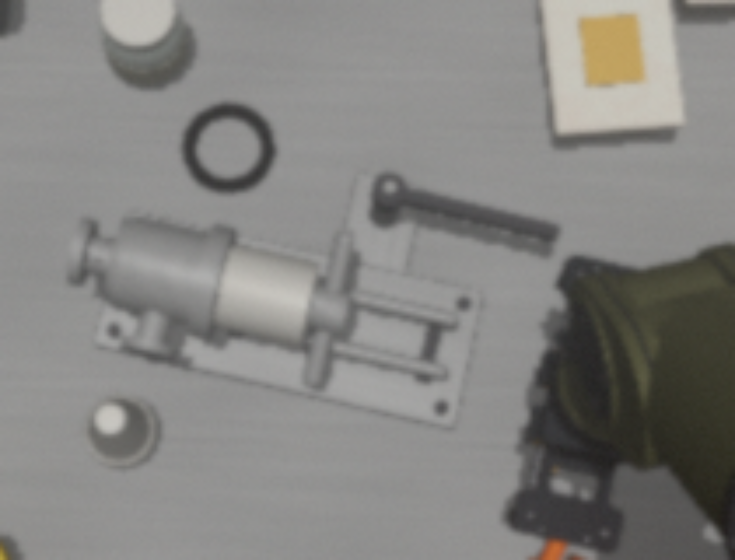

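The handle is down 20.9° at the a end ((110-70)/105 slope) and the plug is still home. Now I press handle_b back to level.

```bash
python3 -c "
from h import *
to(-46,-60,191,0);to(-46,-60,130,0)"
```

```text
(-46, -60, 191) shift cm [18.23 11.97  0.05] turn [-0.     0.    -0.003]
(-46, -60, 130) shift cm [18.23 11.97  6.15] turn [-0.     0.    -0.003]
```

```bash
python3 -m jog '{"translation":[[3,2,0],[6,4,0],[9.5,6,0],[13,8.5,0],[16,10.5,0],[18.2,12,0],[18.2,12,0],[18.2,12,2],[18.2,12,6],[18.2,12,6]],"turn":[[0,0,0],[0,0,0],[0,0,0],[0,0,0],[0,0,0],[0,0,0],[0,0,0],[0,0,0],[0,0,0],[0,0,0]],"claw":[1,1,1,1,1,1,1,1,1,1]}'
python3 -c "
from h import *
where();to(-46,-60,92.5,0)
im,d=robot.snapshot('side');cv2.imwrite('pics/side7.png',cv2.resize(im[100:270,180:330,::-1],None,fx=3.5,fy=3.5))"
```

```text
clock: 10.9
ee_pos: [0.5834, -0.0016, 0.1277]
tcp_rot: [-2.428, -1.985, 0.013]
ft_force: [-2.2, -0.2, 1.0]
grip_width: 0.005
t 10.9 valve mm [-45.4 -55.8 127.7] toolx yaw in valve 0.1 tilt z [-0.01  -0.001 -1.   ] Fv [-0.6  2.2  1. ] grip 0.0
(-46, -60, 92.5) shift cm [-0.05  0.45  3.51] turn [-0.01   0.003  0.002]
```

View pics/side7.png

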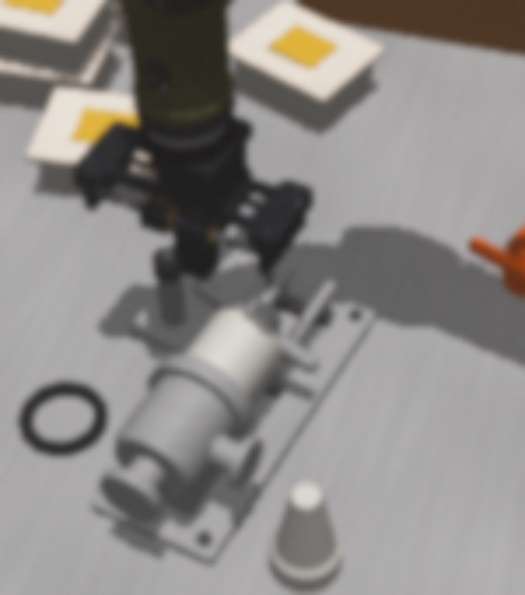

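The finger is above the raised b end (side crop (200,270)), clear of the hinge. Pressing down.

```bash
python3 -m jog '{"translation":[[0,0,0.5],[0,0,1.0],[0,0,1.5],[0,0,2],[0,0,2.5],[0,0,3],[0,0,3.3],[0,0,3.3]],"turn":[[0,0,0],[0,0,0],[0,0,0],[0,0,0],[0,0,0],[0,0,0],[0,0,0],[0,0,0]],"claw":[1,1,1,1,1,1,1,1]}'
python3 -c "
from h import *
where();to(-46,-60,92.5,0)"
```

```text
clock: 11.75
ee_pos: [0.5889, -0.002, 0.099]
tcp_rot: [2.433, 1.985, 0.003]
ft_force: [1.6, -0.4, 4.4]
grip_width: 0.007
t 11.75 valve mm [-44.7 -61.3  99. ] toolx yaw in valve -0.0 tilt z [ 0.002  0.    -1.   ] Fv [-0.  -1.7  4.4] grip 0.01
(-46, -60, 92.5) shift cm [-0.13 -0.13  0.65] turn [ 0.002 -0.001 -0.   ]
```

```bash
python3 -m jog '{"translation":[[0,0,0.2],[0,0,0.4],[0,0,0.6],[0,0,0.6],[0,0,0.6]],"turn":[[0,0,0],[0,0,0],[0,0,0],[0,0,0],[0,0,0]],"claw":[1,1,1,1,1]}'
python3 -c "
from h import *
where()"
```

```text
clock: 12.25
ee_pos: [0.587, -0.0018, 0.0923]
tcp_rot: [-2.433, -1.986, 0.002]
ft_force: [1.7, -0.1, 1.0]
grip_width: 0.004
t 12.25 valve mm [-44.9 -59.4  92.3] toolx yaw in valve 0.0 tilt z [-0.002 -0.    -1.   ] Fv [ 0.3 -1.7  1. ] grip 0.0
```

```bash
python3 -c "
from h import *
to(-180,-142,192,0)"
python3 -m jog '{"translation":[[0,0,-3],[0,0,-7],[-3,2,-10],[-6,4,-10],[-9,6,-10],[-13.5,8.2,-10],[-13.5,8.2,-10],[-13.5,8.2,-10]],"turn":[[0,0,0],[0,0,0],[0,0,0],[0,0,0],[0,0,0],[0,0,0],[0,0,0],[0,0,0]],"claw":[1,1,1,1,1,1,1,1]}'
python3 look.py 8
python3 -c "
from h import *
im,d=robot.snapshot('side');cv2.imwrite('pics/side8.png',cv2.resize(im[100:270,180:330,::-1],None,fx=3.5,fy=3.5))"
```

```text
(-180, -142, 192) shift cm [-13.51   8.24  -9.98] turn [-0.002  0.     0.   ]
clock: 13.05
ee_pos: [0.6391, -0.152, 0.1911]
tcp_rot: [-2.435, -1.981, 0.005]
ft_force: [0.4, 1.0, -0.5]
grip_width: -0.0
t 13.05 valve mm [-181.6 -140.5  191.1] toolx yaw in valve -0.2 tilt z [-0.004  0.    -1.   ] Fv [ 1.  -0.2 -0.5] grip -0.0
handle 1 34 [-44.7  54.4  89.8] x [-52.1 -38. ]
handle -1 29 [-45.9 -53.9  90.8] x [-52.5 -38.6]
hub rear x -59.79312854872527
```

View pics/top8.png

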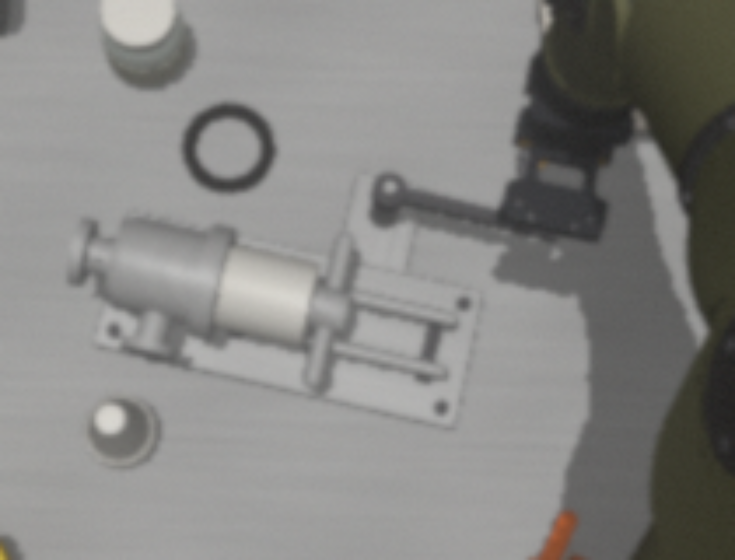

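View pics/side8.png

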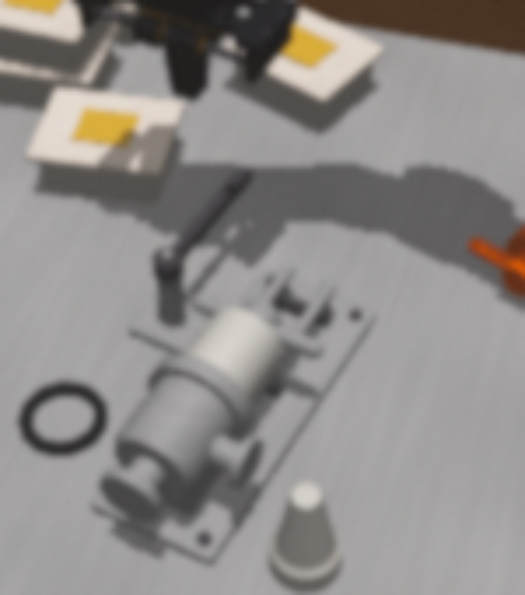

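The handle is level (89.8 / 90.8), the plug home, the latch still open. I check clearance under the gripper for the latch push using the first depth image.

```bash
python3 -c "
from h import *
V=np.load('V.npy')
for nm,hx,hy in(('finger',25,35),('body',60,115)):
    q=V[(abs(V[...,0]+.181)<hx/1e3)&(abs(V[...,1]+.141)<hy/1e3)]
    z=q[:,2]; print(nm,np.sort(z[z<.3])[-40::8].round(3)); 
    b=q[(z>.02)&(z<.3)];print(b[:,:2].min(0),b[:,:2].max(0)) if len(b) else 0
    b=q[(z>.1)&(z<.3)];print(len(b),b[:5])
to(-176,-143,78,0)
h=np.array([-72,-105])
for f in(1.54,1.3,1.0,.7,.4,.2,.0):
    u=np.array([-np.sin(f),np.cos(f)]);n=np.array([-np.cos(f),-np.sin(f)])
    hh=9*abs(n[0])+17.5*abs(n[1]);print(f,(h+100*u+(6+hh)*n).round(0))
"
```

```text
finger [0.003 0.003 0.004 0.004 0.088]
[-0.20445038 -0.10868171] [-0.15823915 -0.10640775]
0 []
body [0.094 0.094 0.095 0.095 0.096]
[-0.2407965  -0.25582039] [-0.12107765 -0.02621644]
0 []
(-176, -143, 78) shift cm [ 0.2   0.29 11.39] turn [-0.003 -0.001  0.002]
1.54 [-173. -126.]
1.3 [-175. -103.]
1.0 [-170.  -73.]
0.7 [-155.  -44.]
0.4 [-130.  -21.]
0.2 [-110.  -11.]
0.0 [-87.  -5.]
```

```bash
python3 -m jog '{"translation":[[0.2,0.3,3],[0.2,0.3,6],[0.2,0.3,9],[0.2,0.3,11.3],[0.2,0.3,11.3],[0.2,0.3,11.3]],"turn":[[0,0,0],[0,0,0],[0,0,0],[0,0,0],[0,0,0],[0,0,0]],"claw":[1,1,1,1,1,1]}'
python3 -c "
from h import *
where();
for p in [(-173,-126),(-175,-103),(-170,-73),(-155,-44),(-130,-21),(-110,-11),(-87,-5)]:to(*p,78)
im,d=robot.snapshot('side');cv2.imwrite('pics/side9.png',cv2.resize(im[100:270,180:330,::-1],None,fx=3.5,fy=3.5))"
```

```text
clock: 13.75
ee_pos: [0.6442, -0.1475, 0.08]
tcp_rot: [-2.431, -1.988, -0.0]
ft_force: [0.4, -0.0, -0.3]
grip_width: 0.004
t 13.75 valve mm [-176.1 -144.7   80. ] toolx yaw in valve 0.1 tilt z [-0.001  0.001 -1.   ] Fv [ 0.1 -0.4 -0.3] grip 0.0
(-173, -126, 78) shift cm [ 0.31 -1.87  0.21] 
(-175, -103, 78) shift cm [ 0.12 -4.17  0.21] 
(-170, -73, 78) shift cm [ 0.63 -7.17  0.21] 
(-155, -44, 78) shift cm [  2.13 -10.06   0.21] 
(-130, -21, 78) shift cm [  4.64 -12.36   0.22] 
(-110, -11, 78) shift cm [  6.64 -13.35   0.22] 
(-87, -5, 78) shift cm [  8.94 -13.95   0.22]
```

View pics/side9.png

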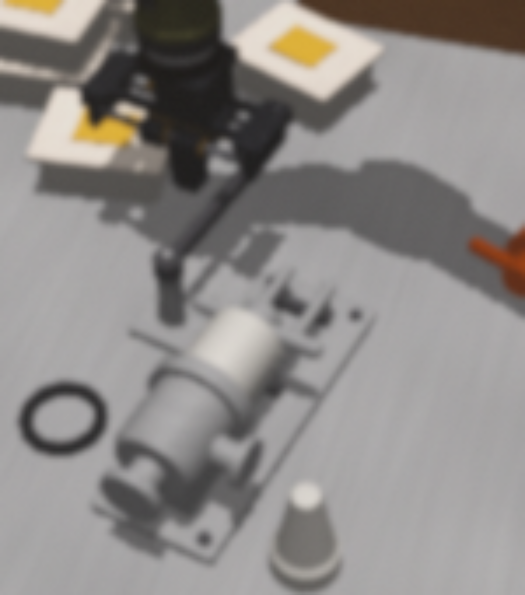

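The finger is on the outer side of the latch arm (side crop (190,170)). Swinging along the arc.

```bash
python3 -m jog '{"translation":[[0.2,-1,0.4],[0.2,-2.2,0.4],[0.1,-3.2,0.4],[0.1,-4.2,0.4],[0.3,-5.2,0.4],[0.4,-6.2,0.4],[0.6,-7.2,0.4],[1.1,-8.2,0.4],[1.6,-9.2,0.4],[2.1,-10,0.4]],"turn":[[0,0,0],[0,0,0],[0,0,0],[0,0,0],[0,0,0],[0,0,0],[0,0,0],[0,0,0],[0,0,0],[0,0,0]],"claw":[1,1,1,1,1,1,1,1,1,1]}'
python3 -c "
from h import *
where();
for p in [(-155,-44),(-130,-21),(-110,-11),(-92,-5)]:to(*p,77)
im,d=robot.snapshot('side');cv2.imwrite('pics/side10.png',cv2.resize(im[100:270,180:330,::-1],None,fx=3.5,fy=3.5))"
```

```text
clock: 14.8
ee_pos: [0.5517, -0.1081, 0.0776]
tcp_rot: [2.432, 1.985, 0.004]
ft_force: [0.5, 0.1, 0.5]
grip_width: 0.005
t 14.8 valve mm [-156.1  -46.2   77.6] toolx yaw in valve 0.0 tilt z [ 0.004 -0.    -1.   ] Fv [ 0.2 -0.4  0.5] grip 0.01
(-155, -44, 77) shift cm [ 0.11 -0.22  0.06] 
(-130, -21, 77) shift cm [ 2.62 -2.51  0.05] 
(-110, -11, 77) shift cm [ 4.62 -3.51  0.05] 
(-92, -5, 77) shift cm [ 6.42 -4.11  0.05]
```

View pics/side10.png

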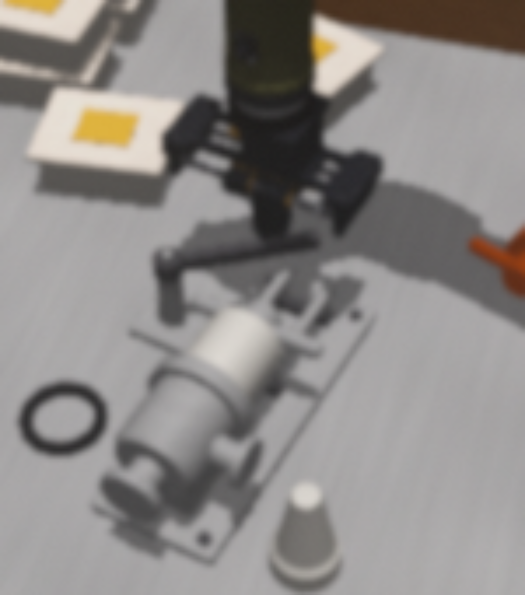

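The latch is following the finger, with the arm now at side crop (165,262)-(318,240). Continuing.

```bash
python3 -m jog '{"translation":[[0.9,-0.8,0],[1.8,-1.6,0],[2.6,-2.4,0],[3.6,-2.9,0],[4.6,-3.4,0],[5.2,-3.7,0],[5.8,-3.9,0],[6.2,-4,0],[6.4,-4,0],[6.4,-4,0]],"turn":[[0,0,0],[0,0,0],[0,0,0],[0,0,0],[0,0,0],[0,0,0],[0,0,0],[0,0,0],[0,0,0],[0,0,0]],"claw":[1,1,1,1,1,1,1,1,1,1]}'
python3 -c "
from h import *
where()"
python3 -m jog '{"translation":[[0.2,0,0],[0.4,0,0],[0.6,0,0],[0.6,0,0]],"turn":[[0,0,0],[0,0,0],[0,0,0],[0,0,0]],"claw":[1,1,1,1]}'
python3 -c "
from h import *
where()"
```

```text
clock: 15.85
ee_pos: [0.5243, -0.0377, 0.0756]
tcp_rot: [-2.434, -1.986, -0.0]
ft_force: [-0.4, 0.2, -0.5]
grip_width: 0.003
t 15.85 valve mm [-92.7  -5.2  75.6] toolx yaw in valve 0.0 tilt z [ 0.  0. -1.] Fv [ 0.1  0.4 -0.5] grip 0.0
clock: 16.25
ee_pos: [0.5252, -0.0329, 0.0756]
tcp_rot: [2.434, 1.985, -0.002]
ft_force: [-0.7, -1.8, 0.4]
grip_width: 0.0
t 16.25 valve mm [-87.8  -5.1  75.6] toolx yaw in valve -0.0 tilt z [-0.001 -0.001 -1.   ] Fv [-1.9  0.4  0.4] grip 0.0
```

```bash
python3 -m jog '{"translation":[[0.2,0,0],[0.4,0,0],[0.4,0,0]],"turn":[[0,0,0],[0,0,0],[0,0,0]],"claw":[1,1,1]}'
python3 -c "
from h import *
where()"
python3 -m jog '{"translation":[[0.1,0,0],[0.2,0,0],[0.2,0,0]],"turn":[[0,0,0],[0,0,0],[0,0,0]],"claw":[1,1,1]}'
python3 -c "
from h import *
where()"
```

```text
clock: 16.55
ee_pos: [0.5252, -0.0327, 0.0757]
tcp_rot: [2.435, 1.979, -0.01]
ft_force: [-1.0, -10.1, 1.9]
grip_width: 0.01
t 16.55 valve mm [-87.6  -5.   75.7] toolx yaw in valve -0.2 tilt z [-0.003 -0.006 -1.   ] Fv [-10.   -1.1   1.9] grip 0.01
clock: 16.85
ee_pos: [0.5251, -0.0327, 0.0757]
tcp_rot: [2.436, 1.977, -0.014]
ft_force: [-1.6, -11.6, 2.9]
grip_width: 0.003
t 16.85 valve mm [-87.6  -5.   75.7] toolx yaw in valve -0.3 tilt z [-0.004 -0.009 -1.   ] Fv [-11.7  -0.8   2.9] grip 0.0
```

The latch has hit a hard stop at -87.6 mm. Backing off and checking.

```bash
python3 -m jog '{"translation":[[-0.8,0,0],[-3,0,0],[-5,0,0],[-5,0,-4],[-5,0,-8],[-10,0,-12],[-15,0,-12],[-15,0,-12]],"turn":[[0,0,0],[0,0,0],[0,0,0],[0,0,0],[0,0,0],[0,0,0],[0,0,0],[0,0,0]],"claw":[1,1,1,1,1,1,1,1]}'
python3 look.py 11
python3 -c "
from h import *
d=np.load('top11.npz')['d'];P=cloud('top',d);V=P.copy();V[...,:2]=(P[...,:2]-O)@MV
q=V[(abs(V[...,2]-.092)<.008)&(V[...,1]>-.085)&(V[...,1]<.035)&(abs(V[...,0]+.073)<.011)]
print(len(q),q.min(0),q.max(0),'angle',np.polyfit(q[:,1],q[:,0],1))
im,d=robot.snapshot('side');cv2.imwrite('pics/side11.png',cv2.resize(im[100:270,180:330,::-1],None,fx=3.5,fy=3.5))"
```

```text
clock: 17.65
ee_pos: [0.4957, -0.1793, 0.1969]
tcp_rot: [2.439, 1.974, -0.002]
ft_force: [0.1, -0.6, 0.3]
grip_width: 0.006
t 17.65 valve mm [-237.1   -5.6  196.9] toolx yaw in valve -0.4 tilt z [ 0.002 -0.004 -1.   ] Fv [-0.6 -0.2  0.3] grip 0.01
handle 1 33 [-44.3  54.4  90. ] x [-52.1 -38. ]
handle -1 33 [-47.1 -54.1  89.7] x [-66.1 -38.8]
hub rear x -75.43487426983745
182 [-0.07693515 -0.08492661  0.08714   ] [-0.064731    0.03482849  0.09841484] angle [ 0.00784768 -0.07061651]
```

View pics/top11.png

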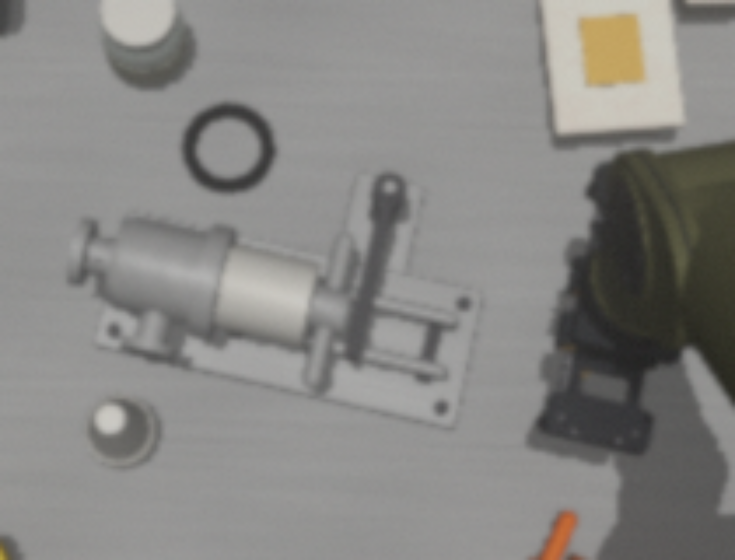

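View pics/side11.png

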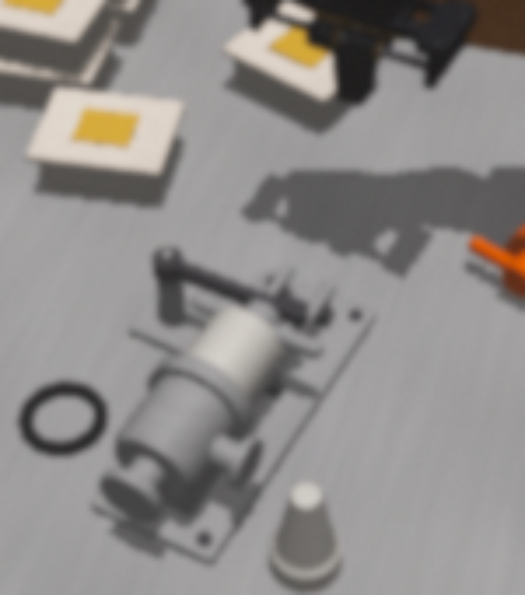

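The latch is shut across the hub (top crop (385,190)-(355,360), angle about 0.01 rad). The handle is level, the plug home, and the robot clear.

```bash
python3 -c "
from station import robot
print(robot.finish_job())"
```

```text
the job is handed in; nothing more can be done
None
```

The plug is home in the bore, the rock check is done, and the latch is shut. I handed the job in at about 17.7 s of the 56 s allowed; no verdict is reported.

- **Seating:** I pushed the plug along its rails with the shut fingers until it stopped hard at about 15 N. The hub's rear face read -59 mm, where fully home should read about -62 mm. The 3 mm difference is within my error in locating the valve.
- **Rocking:** Pressing the handle's +y end tipped it about 21°. The plug stayed home, and pressing the other end brought the handle back level.
- **Latch:** I swung it onto its stop at about 11 N.

In the last check the handle ends were at 90.0 and 89.7 mm (top of the bar), and the latch angle was about 0.01 rad. The gripper was clear. Once the latch was shut, the hub-rear reading picked up the latch bar (-75 mm), so the last good reading of the plug's position is the one just before (-59.8 mm). The bystanders looked unmoved in the pictures, though I didn't measure them.

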